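# Clamp a counting chamber on the inclined inspection stage

## Robot

A 6-joint arm with a two-finger parallel gripper is mounted at the origin on the work surface; the furniture and walls round the work are solid. World frame = base frame: x ahead of the robot, y to its left, z up, the work surface at z = 0. Lengths are in m, angles in rad, forces in N, time in s.
With the tool pointing down it reaches from about 0.3 to 0.85 m from the base axis. Payload 4.2 kg.
Tool frame: the origin (TCP) lies midway between the tips of the shut fingers; the grasp point (between the pads) lies env.grasp_offset behind it (env.grasp_offset is the distance from the TCP to the grasp point, in m); z points along the fingers, y is the line along which they close (so a half turn about z gives the same grasp; the last joint's range is limited). The gripper opens to 91 mm and grips with 3 to 60 N. Pads are 32 mm wide; open, the fingers measure 118 mm over their backs; the gripper's body (76 mm by 178 mm) begins 60 mm behind the grasp point.
Start: joints at [1.275, 0.32, 1.565, -0, 1.257, -0.02], TCP at [0.157, 0.553, 0.19] pointing down, gripper open.
Joint ranges: [-3.11, 3.11], [-0.84, 2.01], [0.21, 2.61], [-1.34, 4.49], [0.05, 2.63], [-2.56, 2.56]. Speed limits (rad/s): [2.57, 2.57, 3.14, 3.14, 3.14, 3.14].

## Interface

Orientations are given as [roll, pitch, yaw] about the fixed x, y, z axes, in that order (R = Rz(yaw) Ry(pitch) Rx(roll)).
In Python, from cell import env, vision, spot_in, masks_of, pinpoint gives the robot as it stands.
- The arm moves only by the shell command python3 -m inch 'ROWS'. ROWS is JSON, a list of rows, each a list of 7 numbers: the turn, a rotation vector about the world's x, y, z in rad, then the shift along the world's x, y, z in cm, then the closure, from 0 (fully open) to 1 (shut). A call has 1 to 10 rows; each row shifts and turns the commanded pose from where the row before left it; what a row does not reach is not made up. A row lasts 1/10 s, in which the tool goes at most 50 mm and 8.59 degrees, less where a joint would pass 70% of its speed; a pose out of reach is approached as far as the arm can. A call is refused whole if a number of a shift passes 5 or a number of a turn 0.15, either way. A call with a gripper value outside its range is refused whole. The fingers move at their own pace and stop on an object; the grip force is fixed at half the most. Time passes only in rows, so rows that do not move let the fingers close. It gives the time, the measured TCP pose, the force, the opening and the grip force at its end, in the units of the state.
- env.read_state(): the state, without advancing time (a new reading comes with each control period).
- vision.read_camera(name): name is "side" or "top"; returns (picture, depth): 400x640x3 uint8, red, green, blue; 400x640 float32, m along the optical axis (not along the pixel's ray), 0 where there is no reading.
- vision.get_calibration(name): a dict with "vfov" (degrees; the focal length in pixels is half the picture's height over the tangent of half this angle, whatever the lens; pixels are square), "cx", "cy" (the principal point, pixels), "R" (3x3) and "t" (3): a world point X has camera coordinates R X + t. Camera axes: x right, y down, z forward; pixel columns grow to the right and rows downward; lengths in m; the calibration is good to about 2 mm. A picture is of the moment at which its call begins. get_calibration takes no time and is no camera call.
- env.close_job(): hands the job in; it is judged then, once.
Trained networks look in the newest picture that a camera, given by its name, has taken for a name from the list of things; names that differ only in an ending like _2 or _b are one class to them, and where a whole thing is asked for, a point or a joint stands for the part that bears it (a point fixed in the world has none). Each returns a list of dicts, best first, with "conf" (0 to 1); they miss things now and then, are a little off and sometimes report something else, mostly with a low value. They report only what shows in the picture. A call takes as long as a camera call.
- spot_in(camera, label): "uv" ([column, row] in pixels, amid what is visible of it).
- masks_of(camera, label): "region" (400x640 bool, what is visible of it) and "uv" ([column, row] in pixels, amid what is visible of it).
- pinpoint(camera, label): "uv" ([column, row] in pixels: a listed point, or the origin of a listed thing).
The state is a dict: "clock": time; "q": joint angles; "dq": joint speeds; "joint_torque": joint torques, N m; "tool_pos": TCP position; "eef_rot": TCP orientation; "wrist_force": force on the tool from outside, world axes, zero at the start; "moment": the same for the moment, N m; "width": opening from 0.0 (shut) to 1.0 (fully open); "grasp_force": force on a finger pad.
Only numpy, scipy, OpenCV 4.12 (cv2) and the standard library are available. Lean on these libraries where they do the work, as an engineer would, in place of code of your own. Each camera call takes 0.05 s, during which the arm holds its last target. There are 200 camera calls.

## Task

Slide the orange counting chamber lengthwise up the inclined stage, centred beneath the raised clamp foot, until its end rests against the back stop. Then screw the black knurled nut down (clockwise seen from above) until it stops tight, so that the foot holds the chamber firmly, and leave the other things on the table where they are.

Things in the scene. Friction and masses are not known exactly. Their poses are not given: they have to be found in the camera images.
- chamber: counting chamber in an orange carrier, a loose slab 76 x 36 x 8 mm (x long, y wide, z thick), 56 to 112 g, non-slip underside, its two ends alike; it starts lying flat on the table on the right half of the work area. Origin: centre of its underside. White jugs and bottles up to 263 mm tall stand fixed between it and the stage, one about 0.4 m ahead of the robot: carry it over them.
- deck: inclined top plate of the fixed stage, aluminium, 8 mm thick. Origin: on its upper surface at the foot of the back stop, 59 mm above the table. x: up the slope, rising 25 degrees, away from the robot (stage turned -3 to 23 degrees about the vertical); y: across it to the left; z: out of the deck. It spans x -102 to 42 mm, y -45 to 45 mm. Back stop: steel bar 60 mm wide (y), 6 mm high, x 0 to 10 mm.
- home (a point): point on the deck's surface (deck x = -38 mm, y = 0; axes as the deck's) where the centre of the chamber's underside belongs when the chamber, long side along the slope, touches the back stop. Friction alone keeps the chamber from sliding down the deck.
- foot: round rubber clamp foot, 13 mm across, on a spring (5 N/mm, 4 mm travel) under the nose of the clamp bar. Origin: centre of its lower face, at deck x = -9 mm, y = 0; at the start 11.4 to 14 mm above the deck.
- clamp_bar: steel bar 60 x 22 x 8 mm over the stop, carrying the foot and the nut; slides square to the deck as the nut turns. Origin: at deck x = 0, y = 0, level with the foot's unsprung lower face. It spans deck x -16 to 44 mm; its underside lies 5 mm above this origin.
- nut_grip (a point): middle of the black knurled nut, 34 mm across, 28 mm high, on a stud square to the deck (leaning 25 degrees from vertical, towards the robot) at deck x = 26 mm, y = 0; 48 to 51 mm above the deck at the start, 42 when tight. Clockwise from above lowers nut, bar and foot 2 mm per radian.
- nut_base (a point): centre of the nut's lower face; the clamp bar's top lies 10 mm below it and both move together. Turning takes about 0.08 Nm; after 3.2 to 4.5 rad the nut comes to a firm stop. On a chamber in place the foot touches 1.5 rad before that stop and turning gets a little stiffer. The nut stays where it is left.
- dish_amber: bystander: shallow round petri dish with amber filling, 68 mm across, 14 mm high. Origin: centre of its underside.
- vial_a: bystander: small vial with black cap, 22 mm across, 54 mm high, on the right. Origin: centre of its underside.
- vial_b: bystander: small vial with black cap, 22 mm across, 54 mm high, at the table's back edge. Origin: centre of its underside.
- timer: bystander: white bench timer lying on its back, 62 x 62 x 20 mm. Origin: centre of its underside.
- buffer_yellow: bystander: white bottle with yellow cap, 50 mm across, 100 mm high, on the left. Origin: centre of its underside.

How it is judged:
By the outcome, as a careful person would: the job done as asked, in the order asked, and still so for the second after the job is handed in, with the robot touching nothing.
It also fails if it takes over 72 s, if anything falls off the work surface, if the arm or the gripper's body presses on something with over 40 N, if the wrist force passes 120 N, or if a joint passes its speed limit or range.

## Working session

There is one attempt and no reset: what is moved stays moved. The work goes in short steps, Python scripts to look and compute and a shell command to move; the robot and the scene stay as the last step left them, time stands still between calls to the robot, and variables do not carry over. Pictures are saved under pics/ and viewed, at most 10 in all, crops included, and the job is handed in when it is done.

```bash
mkdir -p pics; ls
cat > h.py <<'E'
import numpy as np,cv2
from cell import env,vision,spot_in,masks_of,pinpoint
from scipy.spatial.transform import Rotation as Ro
def cal(n):
    c=vision.get_calibration(n); f=200/np.tan(np.radians(c["vfov"])/2)
    return f,c["cx"],c["cy"],np.array(c["R"]),np.array(c["t"])
def unproj(n,uv,d):
    f,cx,cy,R,t=cal(n); uv=np.atleast_2d(uv); d=np.atleast_1d(d)
    P=np.c_[(uv[:,0]-cx)/f*d,(uv[:,1]-cy)/f*d,d]
    return (P-t)@R
def ray(n,uv):
    f,cx,cy,R,t=cal(n); v=R.T@np.array([(uv[0]-cx)/f,(uv[1]-cy)/f,1]); return -R.T@t,v
def onz(n,uv,z):
    o,v=ray(n,uv); return o+v*(z-o[2])/v[2]
def proj(n,X):
    f,cx,cy,R,t=cal(n); P=np.atleast_2d(X)@R.T+t
    return np.c_[P[:,0]/P[:,2]*f+cx,P[:,1]/P[:,2]*f+cy]
def cloud(n,m,dep):
    v,u=np.nonzero(m&(dep>0)); return unproj(n,np.c_[u,v],dep[v,u])
E
cat > a.py <<'E'
from h import *
print({k:(np.round(v,3).tolist() if not np.isscalar(v) else v) for k,v in env.read_state().items()},env.grasp_offset)
for n in ("top","side"):
    im,d=vision.read_camera(n); cv2.imwrite(f"pics/{n}0.png",im[:,:,::-1])
    print(n,"cam pos",np.round(ray(n,(320,200))[0],3), vision.get_calibration(n)["vfov"])
    for l in ("chamber","deck","clamp_bar","nut_grip"):
        for r in masks_of(n,l)[:2]:
            C=cloud(n,r["region"],d)
            print(l,round(r["conf"],2),np.round(r["uv"]),r["region"].sum(),np.round(np.median(C,0),3) if len(C) else None, np.round(np.percentile(C,[3,97],axis=0),3).tolist() if len(C) else None)
    for l in ("chamber","deck","home","foot","clamp_bar","nut_grip","nut_base"):
        for r in pinpoint(n,l)[:2]: print("pp",l,round(r["conf"],2),np.round(r["uv"],1))
E
python3 a.py
```

```text
pics
{'clock': 0.0, 'q': [1.275, 0.32, 1.566, -0.0, 1.257, -0.02], 'dq': [0.0, 0.0, 0.001, 0.002, 0.001, -0.0], 'joint_torque': [-0.002, -41.246, -23.197, 0.072, 0.046, -0.0], 'tool_pos': [0.156, 0.553, 0.189], 'eef_rot': [-3.14, -0.0, 2.866], 'wrist_force': [0.112, -0.147, 0.371], 'moment': [-0.028, 0.048, -0.026], 'grasp_force': 0.0, 'width': 1.005770792534547} 0.0188
top cam pos [0.236 0.042 1.428] 49.83177826045388
chamber 0.64 [394. 193.] 241 [ 0.469 -0.252  0.008] [[0.436, -0.272, 0.002], [0.504, -0.233, 0.013]]
deck 0.85 [238. 202.] 1137 [0.453 0.277 0.048] [[0.39, 0.234, 0.019], [0.512, 0.327, 0.13]]
clamp_bar 0.55 [229. 192.] 160 [0.473 0.286 0.125] [[0.456, 0.272, 0.077], [0.501, 0.304, 0.136]]
clamp_bar 0.21 [373. 232.] 356 [ 0.352 -0.176  0.006] [[0.323, -0.207, -0.0], [0.381, -0.143, 0.015]]
nut_grip 0.52 [227. 191.] 102 [0.476 0.285 0.129] [[0.462, 0.272, 0.119], [0.493, 0.301, 0.137]]
pp chamber 0.58 [395.  198.2]
pp deck 0.82 [234.5 195.1]
pp home 0.96 [238.3 202.3]
pp foot 0.55 [441.8 192.5]
pp clamp_bar 0.64 [232.1 193.2]
pp nut_grip 0.49 [229.8 188.2]
pp nut_base 0
[... 152 characters left out ...]
.502, -0.232, 0.015]]
deck 0.58 [329. 160.] 304 [0.48  0.28  0.079] [[0.458, 0.25, 0.055], [0.511, 0.304, 0.137]]
clamp_bar 0.52 [329. 152.] 133 [0.473 0.282 0.118] [[0.458, 0.269, 0.081], [0.494, 0.3, 0.139]]
nut_grip 0.64 [330. 150.] 89 [0.473 0.282 0.126] [[0.457, 0.269, 0.106], [0.49, 0.301, 0.139]]
nut_grip 0.16 [295. 302.] 311 [ 0.349 -0.337  0.021] [[0.323, -0.364, 0.013], [0.383, -0.311, 0.025]]
pp chamber 0.56 [333.8 278.9]
pp deck 0.74 [329.6 163.4]
pp home 0.67 [320.8 170.4]
pp home 0.27 [327.6 167.3]
pp foot 0.56 [326.  160.9]
pp clamp_bar 0.62 [305.4 150.2]
pp clamp_bar 0.44 [329.6 160. ]
pp nut_grip 0.6 [332.2 151.4]
pp nut_base 0.41 [334.9 151.6]
pp nut_base 0.35 [329.3 149.3]
```

Run:
```python
import cv2
a=cv2.imread("pics/top0.png"); b=cv2.imread("pics/side0.png")
cv2.imwrite("pics/m1.png",cv2.resize(a[110:290,180:460],None,fx=2.8,fy=2.8,interpolation=cv2.INTER_CUBIC))
cv2.imwrite("pics/m2.png",cv2.resize(b[70:330,180:520],None,fx=2.3,fy=2.3,interpolation=cv2.INTER_CUBIC))
```

```text
(no output)
```

View pics/m1.png

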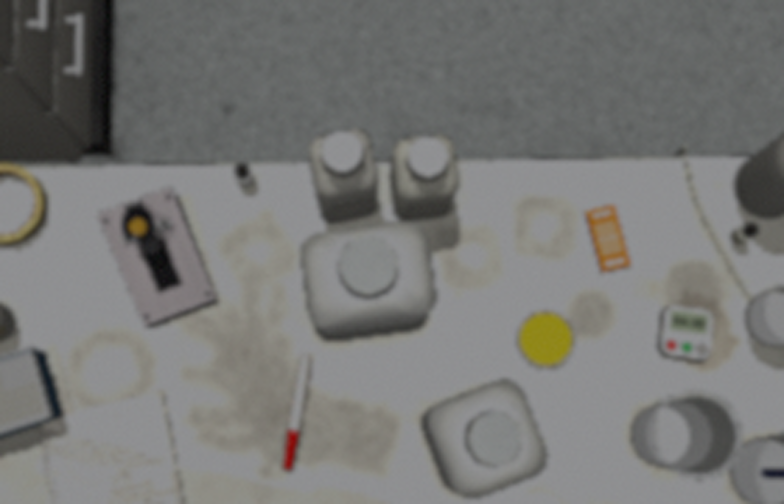

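View pics/m2.png

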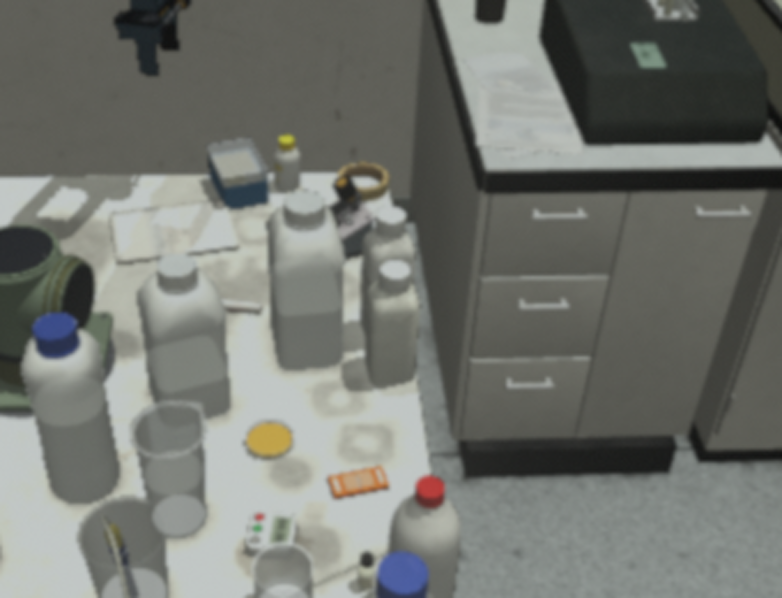

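The top view shows the orange chamber at crop (607,238) and the stage at (160,255). The black bar and nut are at (135-165, 215-285), and the jugs stand between chamber and stage. The side view agrees: stage at (350,215), mostly hidden, and chamber at (358,482). Next I'll get precise poses.

```bash
cat > b.py <<'E'
from h import *
from scipy.optimize import minimize
d={};im={}
for n in ("top","side"): im[n],d[n]=vision.read_camera(n)
for n in ("top","side"):
    hsv=cv2.cvtColor(im[n],cv2.COLOR_RGB2HSV)
    m=((hsv[...,0]<17)&(hsv[...,0]>5)&(hsv[...,1]>110)).astype(np.uint8)
    for r in masks_of(n,"chamber")[:1]:
        k=cv2.dilate(r["region"].astype(np.uint8),np.ones((5,5)))
        m=cv2.morphologyEx(m&k|r["region"].astype(np.uint8),cv2.MORPH_CLOSE,np.ones((5,5)))
    v,u=np.nonzero(m); P=np.array([onz(n,p,0.007) for p in np.c_[u,v]])[:,:2]
    (c,s,a)=cv2.minAreaRect(P.astype(np.float32)*1000)
    if s[0]<s[1]: a+=90
    print(n,"chamber",np.round(c,1),np.round(s,1),"long axis deg",round(a,1),"mean",np.round(P.mean(0)*1000,1))
# deck: fit (x,y,yaw) by top-camera cloud inside rectangle
r=masks_of("top","deck")[0]
C=np.array(cloud("top",r["region"],d["top"]))
def fr(p):
    R=Ro.from_euler("ZY",[p[2],-np.radians(25)]).as_matrix(); return R,np.array([p[0],p[1],.059])
c=np.array([0.473,0.283])
def outline(p,h=0):
    R,o=fr(p); q=np.array([[-.102,-.045,h],[.042,-.045,h],[.042,.045,h],[-.102,.045,h]]); return q@R.T+o
def cost(p):
    up=np.zeros((800*2,1280*2),np.uint8)
    cv2.fillConvexPoly(up,np.int32(proj("top",outline(p))*4*4+8),1,shift=2)
    lo=cv2.resize(up.astype(np.float32),(640,400),interpolation=cv2.INTER_AREA)
    return np.abs(lo-r["region"]).sum()
best=min((minimize(cost,[.47,.28,y0],method="Nelder-Mead",options=dict(initial_simplex=[[.47,.28,y0],[.48,.28,y0],[.47,.29,y0],[.47,.28,y0+.1]])) for y0 in (0.1,.25,.4)),key=lambda s:s.fun)
p=best.x; R,o=fr(p); print("deck fit",np.round(p,4),np.degrees(p[2]),best.fun,r["region"].sum())
L=(C-o)@R; sel=abs(L[:,2])<.006
print("deck z med",np.median(L[sel,2]),sel.sum(),len(L))
g=(C-np.array([*p[:2],.059]))
for nm,x in (("home",[-.038,0,0]),("nut",[.026,0,.0495]),("clampbar",[0,0,.013]),("deck",[0,0,0])):
    X=R@x+o; print(nm,np.round(X,4),"proj top",np.round(proj("top",X),1),"side",np.round(proj("side",X),1))
ov=im["top"].copy(); 
big=cv2.resize(ov[150:260,190:290],None,fx=6,fy=6,interpolation=cv2.INTER_CUBIC)
def dr(pts,col,closed=True):
    q=np.int32((proj("top",pts)-[190,150]+.5)*6); cv2.polylines(big,[q],closed,col,1)
dr(outline(p),(255,0,0)); dr(np.array([[0,-.03,.006],[.0,.03,.006],[.01,.03,.006],[.01,-.03,.006]])@R.T+o,(0,255,0))
dr(np.array([[-.016,-.011,.026],[.044,-.011,.026],[.044,.011,.026],[-.016,.011,.026]])@R.T+o,(0,0,255))
th=np.linspace(0,6.28,40); dr(np.c_[.026+.017*np.cos(th),.017*np.sin(th),0*th+.0635]@R.T+o,(255,255,0))
cv2.imwrite("pics/ov.png",big[:,:,::-1])
# obstacle map
A=np.r_[cloud("top",d["top"]>0,d["top"]),cloud("side",d["side"]>0,d["side"])]
xs=np.arange(.3,.85,.05); ys=np.arange(.5,-.45,-.05)
print("max z cm; cols y from .5 to -.4; rows x")
for x in xs: print(f"{x:.2f}",[int(100*np.percentile(q,97)) if len(q:=A[(abs(A[:,0]-x)<.025)&(abs(A[:,1]-y)<.025)][:,2])>3 else -9 for y in ys])
E
python3 b.py
```

```text
top chamber [ 471.5 -253. ] [73.7 35.3] long axis deg 12.7 mean [ 471.  -253.5]
side chamber [ 467.1 -250.3] [76.9 44.5] long axis deg 13.5 mean [ 466.3 -251.1]
deck fit [0.4774 0.2891 0.3624] 20.76227974945703 48.125 1225
deck z med 0.0010155345799746224 949 1220
home [0.4452 0.2768 0.0429] proj top [[236.  203.1]] side [[321.6 169.6]]
nut [0.4799 0.29   0.1149] proj top [[227.9 188.7]] side [[330.6 152.2]]
clampbar [0.4723 0.2871 0.0708] proj top [[231.4 193.5]] side [[328.5 162.1]]
deck [0.4774 0.2891 0.059 ] proj top [[231.5 192.5]] side [[329.8 164.3]]
max z cm; cols y from .5 to -.4; rows x
0.30 [8, 8, 7, 1, 1, 0, 0, 0, 1, 0, 0, 20, 21, 1, 0, 0, 17, 1, 0]
0.35 [10, 9, 7, 0, 0, 0, 0, 0, 21, 23, 22, 19, 0, 1, 1, 0, 2, 2, 8]
0.40 [10, 10, 0, 0, 3, 3, 2, 0, 22, 26, 26, 21, 0, 1, 0, 0, 1, 2, 8]
0.45 [0, 0, 0, 6, 13, 12, 0, 0, 22, 26, 23, 19, 0, 0, 0, 1, 0, 0, 5]
0.50 [3, 2, 2, 7, 13, 11, 0, 0, 20, 22, 19, 19, 0, 0, 0, 1, 0, 0, 17]
0.55 [3, 2, 2, 0, 0, 0, 5, 3, 22, 22, 19, 19, 0, 0, 0, 0, 0, 0, 17]
0.60 [-9, -9, -9, -9, -9, -9, -9, -9, -9, -9, -9, -9, -9, -9, -9, -9, -9, 1, -9]
0.65 [-9, -9, -9, -9, -9, -9, -9, -9, -9, -9, -9, -9, -9, -9, -9, -9, -9, -9, -9]
0.70 [-9, -9, -9, -9, -9, -9, -9, -89, -88, -88, -88, -88, -88, -88, -9, -9, -9, -9, -9]
0.75 [0, -88, -88, -88, -88, -88, -88, -88, -88, -88, -88, -88, -88, -88, -88, -9, -9, -9, -9]
0.80 [0, -88, -88, -88, -88, -88, -88, -88, -88, -88, -88, -88, -88, -88, -88, -88, -88, -88, -88]
```

View pics/ov.png

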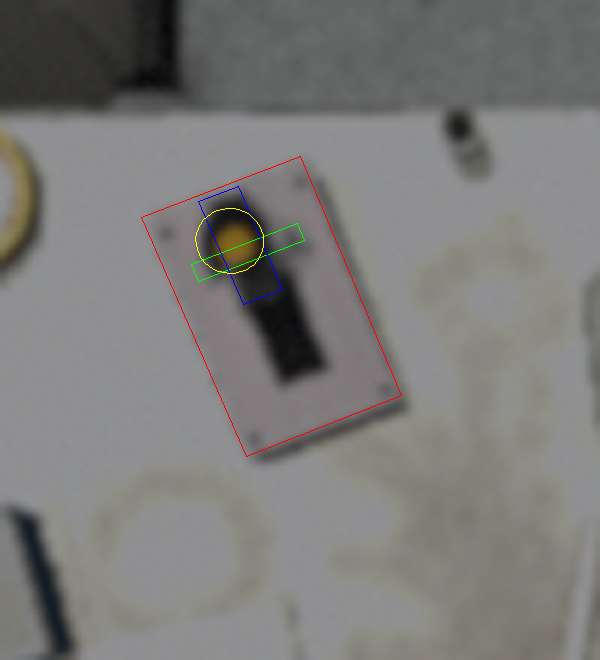

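The fitted outline lies on the plate: yaw 20.8°, deck origin at crop (230,240) on the plate axis. The nut and bar overlays match too, and the dark strip at (295,335) is a shadow. I'll lift and travel over the jugs to the chamber.

```bash
python3 -m inch '[[0,0,0.126,0,0,4.4,0],[0,0,0.126,0,0,4.4,0],[0,0,0.126,0,0,4.4,0],[0,0,0.125,1.5,-4,0,0],[0,0,0,1.5,-4,0,0],[0,0,0,1.5,-4,0,0],[0,0,0,1.5,-4,0,0],[0,0,0,1.5,-4,0,0],[0,0,0,1.5,-4,0,0],[0,0,0,1.5,-4,0,0]]' && python3 -m inch '[[0,0,0,1.5,-4,0,0],[0,0,0,1.5,-4,0,0],[0,0,0,1.5,-4,0,0],[0,0,0,1.5,-4,0,0],[0,0,0,1.5,-4,0,0],[0,0,0,1.5,-4,0,0],[0,0,0,1.5,-4,0,0],[0,0,0,1.5,-4,0,0],[0,0,0,1.5,-4,0,0],[0,0,0,1.5,-4,0,0]]'
```

```text
clock: 2.45
tool_pos: [0.2618, 0.2716, 0.3217]
eef_rot: [3.141, 0.001, -2.914]
wrist_force: [1.3, 0.6, 0.8]
width: 0.998
grasp_force: 0.0
clock: 3.45
tool_pos: [0.4118, -0.1286, 0.3218]
eef_rot: [-3.142, 0.001, -2.915]
wrist_force: [0.3, -0.0, -0.1]
width: 1.001
grasp_force: 0.0
```

```bash
python3 -m inch '[[0,0,0,1.37,-4.26,0,0],[0,0,0,1.37,-4.26,0,0],[0,0,0,1.37,-4.26,0,0],[0,0,0,0,0,-4.5,0],[0,0,0,0,0,-4.5,0],[0,0,0,0,0,-4.5,0],[0,0,0,0,0,-4.5,0],[0,0,0,0,0,-4.5,0],[0,0,0,0,0,-4.5,0],[0,0,0,0,0,-2,0]]' && python3 -m inch '[[0,0,0,0,0,-1.5,0],[0,0,0,0,0,-1.0,0],[0,0,0,0,0,-0.3,0],[0,0,0,0,0,0,0]]'
```

```text
clock: 4.45
tool_pos: [0.4502, -0.253, 0.0279]
eef_rot: [3.137, -0.005, -2.914]
wrist_force: [-0.1, 0.4, 0.3]
width: 0.997
grasp_force: 0.0
clock: 4.85
tool_pos: [0.4529, -0.2546, 0.0037]
eef_rot: [-3.142, 0.0, -2.914]
wrist_force: [0.5, -1.2, 0.3]
width: 0.998
grasp_force: 0.0
```

```bash
python3 -m inch '[[0,0,0,0,-0.1,-0.15,0],[0,0,0,0,0,0,1],[0,0,0,0,0,0,1],[0,0,0,0,0,0,1],[0,0,0,0,0,0,1],[0,0,0,0,0,0,1],[0,0,0,0,0,0,1],[0,0,0,0,0,0,1],[0,0,0,0,0,0,1],[0,0,0,0,0,0,1]]'
python3 - <<'E'
from h import *
s=env.read_state(); print(s["width"]*91,s["q"],s["tool_pos"],s["grasp_force"])
E
```

```text
clock: 5.85
tool_pos: [0.4527, -0.2555, 0.002]
eef_rot: [3.141, -0.0, -2.914]
wrist_force: [-0.4, -0.1, -0.4]
width: 0.243
grasp_force: 0.0
22.10228054112323 [-5.36031148e-01  4.29869026e-01  1.93892608e+00  1.20435448e-04
  7.72982188e-01 -2.33413821e+00] [ 0.45265379 -0.25548652  0.00204761] 0.0
```

Run:
```python
from h import *
print(env.read_state()["eef_rot"])
out=[]
for n,(r,c) in (("top",(150,350)),("side",(230,280))):
    im,d=vision.read_camera(n); out.append(cv2.resize(im[r:r+90,c:c+100],None,fx=4,fy=4,interpolation=cv2.INTER_CUBIC))
cv2.imwrite("pics/g.png",np.hstack(out)[:,:,::-1])
```

```text
[ 3.14140425e+00 -7.52854723e-05 -2.91436814e+00]
```

View pics/g.png

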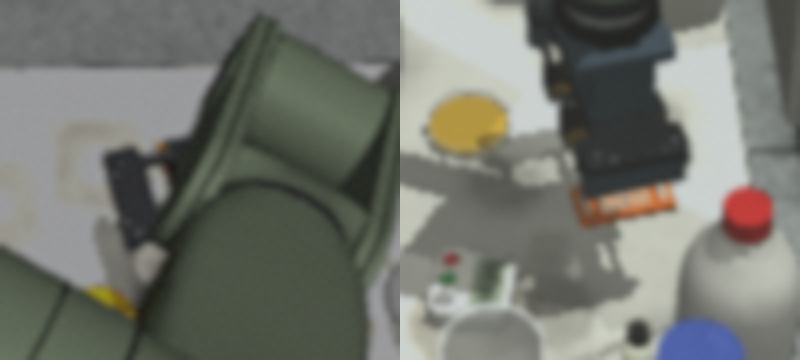

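```bash
python3 -m inch '[[0,0,0,0,0,0,1],[0,0,0,0,0,0,1],[0,0,0,0,0,0,1]]'
python3 - <<'E'
from h import *
im,d=vision.read_camera("side")
for r in masks_of("side","chamber")[:2]:
    C=cloud("side",r["region"],d); print(r["conf"],r["region"].sum(),np.round(np.percentile(C,[3,50,97],axis=0),3).tolist())
E
```

```text
clock: 6.25
tool_pos: [0.4527, -0.2555, 0.0021]
eef_rot: [3.141, -0.0, -2.914]
wrist_force: [-0.7, -0.5, 0.5]
width: 0.004
grasp_force: 0.0
0.7 190 [[0.433, -0.332, 0.001], [0.467, -0.262, 0.01], [0.504, -0.246, 0.106]]
```

```bash
python3 -m inch '[[0,0,0,0,0,4.5,1],[0,0,0,0,0,4.5,1],[0,0,0,0,0,4.5,1],[0,0,0,0,0,3,1],[0,0,0,0,0,0,1]]'
python3 - <<'E'
from h import *
out=[]
for n,(r,c) in (("side",(180,280)),):
    im,d=vision.read_camera(n)
    for q in masks_of(n,"chamber")[:2]:
        C=cloud(n,q["region"],d); print(q["conf"],q["region"].sum(),np.round(np.percentile(C,[3,50,97],axis=0),3).tolist())
        v,u=np.nonzero(q["region"]); P=np.array([onz(n,p,0.007) for p in np.c_[u,v]])[:,:2]
        print(cv2.minAreaRect(P.astype(np.float32)*1000))
    out.append(cv2.resize(im[r:r+140,c:c+100],None,fx=4,fy=4,interpolation=cv2.INTER_CUBIC))
cv2.imwrite("pics/g2.png",np.hstack(out)[:,:,::-1])
print(proj("side",env.read_state()["tool_pos"]))
E
```

```text
clock: 6.85
tool_pos: [0.4553, -0.2571, 0.1719]
eef_rot: [-3.134, 0.007, -2.914]
wrist_force: [-0.6, -1.6, -0.5]
width: 0.002
grasp_force: 0.0
0.73 280 [[0.431, -0.275, 0.002], [0.467, -0.255, 0.01], [0.504, -0.23, 0.015]]
((467.8332824707031, -250.82754516601562), (80.3458023071289, 43.99812316894531), 14.422879219055176)
[[331.18504423 242.93985413]]
```

View pics/g2.png

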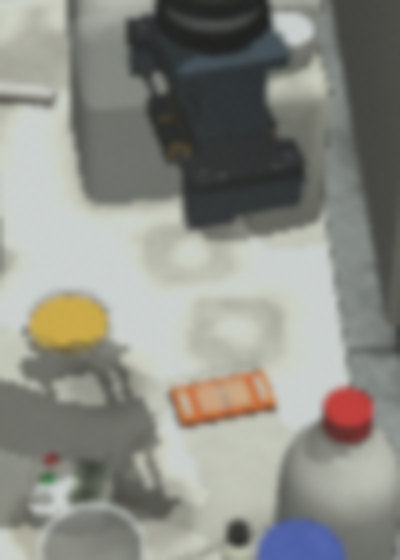

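Run:
```python
from h import *
im,d=vision.read_camera("side")
for y in range(150,262,14):
    for x in (190,215,240,270,295):
        u,v=280+x//4,180+y//4
        print((x,y),im[v,u],np.round(unproj("side",[u,v],d[v,u])[0],3),end=" ")
    print()
s=env.read_state(); print(s["tool_pos"],s["q"],s["clock"])
A=cloud("side",d>0,d); B=A[(np.hypot(A[:,0]-.455,A[:,1]+.257)<.12)&(A[:,2]>.15)]
print(np.round(np.percentile(B,[0,2,50,98],axis=0),3)); 
for z in np.arange(.15,.4,.02):
    q=B[abs(B[:,2]-z)<.01]
    if len(q): print(round(z,2),len(q),np.round(q.min(0)[:2],3),np.round(q.max(0)[:2],3))
```

```text
(190, 150) [51 49 44] [ 0.436 -0.306  0.311] (215, 150) [50 53 53] [ 0.451 -0.313  0.316] (240, 150) [50 52 52] [ 0.469 -0.313  0.316] (270, 150) [49 51 51] [ 0.487 -0.314  0.317] (295, 150) [76 78 74] [ 0.502 -0.314  0.316] 
(190, 164) [52 55 54] [ 0.436 -0.325  0.314] (215, 164) [52 54 53] [ 0.451 -0.325  0.314] (240, 164) [50 53 53] [ 0.468 -0.327  0.315] (270, 164) [53 55 55] [ 0.486 -0.327  0.315] (295, 164) [54 56 56] [ 0.501 -0.329  0.316] 
(190, 178) [53 55 54] [ 0.435 -0.338  0.316] (215, 178) [54 56 55] [ 0.45  -0.339  0.317] (240, 178) [50 53 52] [ 0.467 -0.339  0.316] (270, 178) [47 48 47] [ 0.486 -0.334  0.311] (295, 178) [42 44 43] [ 0.502 -0.328  0.305] 
(190, 192) [45 47 45] [ 0.435 -0.347  0.31 ] (215, 192) [45 48 46] [ 0.45  -0.343  0.307] (240, 192) [48 52 52] [ 0.468 -0.338  0.302] (270, 192) [49 54 55] [ 0.487 -0.324  0.288] (295, 192) [55 59 58] [ 0.503 -0.321  0.285] 
(190, 206) [52 55 56] [ 0.435 -0.345  0.299] (215, 206) [52 57 58] [ 0.451 -0.335  0.289] (240, 206) [51 56 57] [ 0.469 -0.33   0.283] (270, 206) [50 55 56] [ 0.488 -0.327  0.279] (295, 206) [63 6
[... 689 characters left out ...]
  0.005] (295, 248) [199 204 198] [ 0.537 -0.092  0.008] 
[ 0.45193236 -0.25502254  0.16608503] [-5.35985939e-01  2.49689707e-01  1.72646625e+00  1.12559504e-04
  1.16741316e+00 -2.33403930e+00] 7.0
[[ 0.335 -0.348  0.195]
 [ 0.343 -0.338  0.283]
 [ 0.435 -0.279  0.53 ]
 [ 0.5   -0.169  0.607]]
0.19 11 [ 0.432 -0.262] [ 0.463 -0.25 ]
0.21 11 [ 0.432 -0.266] [ 0.468 -0.249]
0.23 5 [ 0.432 -0.257] [ 0.434 -0.249]
0.27 68 [ 0.397 -0.341] [ 0.504 -0.183]
0.29 300 [ 0.395 -0.347] [ 0.504 -0.178]
0.31 536 [ 0.395 -0.348] [ 0.506 -0.17 ]
0.33 144 [ 0.423 -0.31 ] [ 0.483 -0.249]
0.35 118 [ 0.436 -0.309] [ 0.482 -0.261]
0.37 329 [ 0.412 -0.31 ] [ 0.497 -0.248]
0.39 190 [ 0.415 -0.292] [ 0.487 -0.243]
```

The fingers shut on nothing. In depth, the closed tips show at about z 0.185 while the TCP reads 0.166, so the real tips sit about 2 cm higher than reported. I'll open, go lower and touch the table to find the offset.

```bash
python3 -m inch '[[0,0,0,0,0,-3,0],[0,0,0,0,0,-3,0],[0,0,0,0,0,-3,0],[0,0,0,0,0,-3,0],[0,0,0,0,0,-1,0],[0,0,0,0,0,-1,0],[0,0,0,0,0,-0.5,0],[0,0,0,0,0,-0.5,0],[0,0,0,0,0,-0.5,0],[0,0,0,0,0,0,0]]' && python3 -m inch '[[0,0,0,0,0,-0.4,0],[0,0,0,0,0,-0.3,0],[0,0,0,0,0,0,0]]'
```

```text
clock: 8.0
tool_pos: [0.4527, -0.2555, 0.012]
eef_rot: [3.142, 0.0, -2.914]
wrist_force: [0.4, -0.1, -0.0]
width: 0.852
grasp_force: 0.0
clock: 8.3
tool_pos: [0.4525, -0.2554, 0.0048]
eef_rot: [3.141, -0.0, -2.914]
wrist_force: [-0.1, -0.3, -0.3]
width: 1.0
grasp_force: 0.0
```

```bash
python3 -m inch '[[0,0,0,0,0,-0.2,0],[0,0,0,0,0,0,0]]'
```

```text
clock: 8.5
tool_pos: [0.4526, -0.2555, 0.0029]
eef_rot: [3.141, -0.0, -2.914]
wrist_force: [-0.5, 0.1, 0.2]
width: 0.998
grasp_force: 0.0
```

```bash
python3 -m inch '[[0,0,0,0,0,-0.4,0],[0,0,0,0,0,-0.3,0],[0,0,0,0,0,0,0]]'; python3 -m inch '[[0,0,0,0,0,-0.3,0],[0,0,0,0,0,0,0]]'; python3 -m inch '[[0,0,0,0,0,-0.3,0],[0,0,0,0,0,0,0]]'
```

```text
clock: 8.8
tool_pos: [0.4523, -0.2553, -0.0045]
eef_rot: [3.141, -0.001, -2.914]
wrist_force: [0.3, 1.4, -0.6]
width: 1.002
grasp_force: 0.0
clock: 9.0
tool_pos: [0.4525, -0.2554, -0.0073]
eef_rot: [3.141, -0.0, -2.914]
wrist_force: [-0.4, -0.5, 0.4]
width: 0.997
grasp_force: 0.0
clock: 9.2
tool_pos: [0.4524, -0.2554, -0.0102]
eef_rot: [3.141, -0.0, -2.914]
wrist_force: [1.0, -1.0, 0.0]
width: 0.999
grasp_force: 0.0
```

Still no contact at -10 mm, so the offset is confirmed. I'll continue in small steps.

```bash
for i in 1; do :; done; python3 -m inch '[[0,0,0,0,0,-0.3,0],[0,0,0,0,0,0,0]]'; python3 -m inch '[[0,0,0,0,0,-0.2,0],[0,0,0,0,0,0,0]]'; python3 -m inch '[[0,0,0,0,0,-0.2,0],[0,0,0,0,0,0,0]]'
```

```text
clock: 9.4
tool_pos: [0.4525, -0.2554, -0.0133]
eef_rot: [3.141, -0.0, -2.914]
wrist_force: [-0.8, 0.2, -0.0]
width: 1.001
grasp_force: 0.0
clock: 9.6
tool_pos: [0.4525, -0.2554, -0.0152]
eef_rot: [3.141, -0.0, -2.914]
wrist_force: [0.3, 0.0, 0.2]
width: 1.0
grasp_force: 0.0
clock: 9.8
tool_pos: [0.4525, -0.2554, -0.0171]
eef_rot: [3.141, -0.0, -2.914]
wrist_force: [-0.4, 0.0, 0.7]
width: 1.0
grasp_force: 0.0
```

```bash
python3 -m inch '[[0,0,0,0,0,-0.15,0],[0,0,0,0,0,0,0]]'; python3 -m inch '[[0,0,0,0,0,-0.1,0],[0,0,0,0,0,0,0]]'
```

```text
clock: 10.0
tool_pos: [0.4526, -0.2554, -0.0186]
eef_rot: [3.141, -0.0, -2.914]
wrist_force: [-0.2, 0.8, 0.2]
width: 1.0
grasp_force: 0.0
clock: 10.2
tool_pos: [0.4526, -0.2555, -0.0195]
eef_rot: [3.141, -0.0, -2.914]
wrist_force: [-0.4, 0.4, 0.7]
width: 1.003
grasp_force: 0.0
```

```bash
python3 -m inch '[[0,0,0,0,0,0,1],[0,0,0,0,0,0,1],[0,0,0,0,0,0,1],[0,0,0,0,0,0,1],[0,0,0,0,0,0,1],[0,0,0,0,0,0,1],[0,0,0,0,0,0,1],[0,0,0,0,0,0,1],[0,0,0,0,0,0,1],[0,0,0,0,0,0,1]]'
```

```text
clock: 11.2
tool_pos: [0.4528, -0.2556, -0.0194]
eef_rot: [-3.142, 0.0, -2.914]
wrist_force: [0.9, -0.8, -0.1]
width: 0.386
grasp_force: 30.0
```

Chamber gripped (35 mm opening, 30 N). Next I'll lift and work out the target.

```bash
python3 -m inch '[[0,0,0,0,0,2,1],[0,0,0,0,0,4,1],[0,0,0,0,0,4.5,1],[0,0,0,0,0,4.5,1],[0,0,0,0,0,4.5,1],[0,0,0,0,0,4.5,1],[0,0,0,0,0,4.5,1],[0,0,0,0,0,4,1],[0,0,0,0,0,0,1]]'
cat > t.py <<'E'
from h import *
import sys
# deck frame
PX,PY,YAW=0.4774,0.2891,0.3624
RD=Ro.from_euler("ZY",[YAW,-np.radians(25)]).as_matrix(); OD=np.array([PX,PY,.059])
RT=RD@np.diag([-1,1,-1.])
def pose():
    s=env.read_state(); return np.array(s["tool_pos"]),Ro.from_euler("xyz",s["eef_rot"]).as_matrix()
E
python3 - <<'E'
from t import *
p,R=pose(); print(p)
print("n",RD[:,2],"x",RD[:,0],"y",RD[:,1])
for x,z in ((-.062,.06),(-.062,.03),(-.062,0.001)):
    A=OD+RD@np.array([x-.0171,0,z-.0194]); print(x,z,"A",np.round(A,4),"delta cm",np.round((A-p)*100,2))
print("rotvec to go",(Ro.from_matrix(RT@R.T)).as_rotvec())
im,d=vision.read_camera("side")
q=masks_of("side","chamber")[0]; C=cloud("side",q["region"],d); print(q["conf"],np.round(np.median(C,0),3),len(C))
E
```

```text
clock: 12.1
tool_pos: [0.4549, -0.2568, 0.3116]
eef_rot: [-3.133, 0.009, -2.914]
wrist_force: [0.4, 0.4, -1.3]
width: 0.386
grasp_force: 30.0
[ 0.45486539 -0.25676902  0.31159888]
n [-0.39516864 -0.14982636  0.90630779] x [0.84744189 0.32130366 0.42261826] y [-3.54519369e-01  9.35048671e-01 -1.38777878e-17]
-0.062 0.06 A [0.3943 0.2576 0.0624] delta cm [ -6.05  51.44 -24.92]
-0.062 0.03 A [0.4062 0.2621 0.0352] delta cm [ -4.87  51.89 -27.64]
-0.062 0.001 A [0.4176 0.2664 0.0089] delta cm [ -3.72  52.32 -30.27]
rotvec to go [ 0.13203996 -0.40724442  0.13482168]Traceback (most recent call last):
  File "<stdin>", line 8, in <module>
IndexError: list index out of range
```

```bash
python3 -m inch '[[0,0,0,-0.5,4.28,0,1],[0,0,0,-0.5,4.28,0,1],[0,0,0,-0.5,4.28,0,1],[0,0,0,-0.5,4.28,0,1],[0,0,0,-0.5,4.28,0,1],[0,0,0,-0.5,4.28,0,1],[0,0,0,-0.5,4.28,0,1],[0,0,0,-0.5,4.28,0,1],[0,0,0,-0.5,4.28,0,1],[0,0,0,-0.5,4.28,0,1]]' && python3 -m inch '[[0.033,-0.102,0.034,-0.5,4.28,0,1],[0.033,-0.102,0.034,-0.4,4.2,0,1],[0.033,-0.102,0.034,0,0,-4,1],[0.033,-0.101,0.033,0,0,-4,1],[0,0,0,0,0,-4,1],[0,0,0,0,0,0,1],[0,0,0,0,0,0,1]]'
python3 - <<'E'
from t import *
p,R=pose(); print(p, "rot err",Ro.from_matrix(RT@R.T).as_rotvec())
print(env.read_state()["q"],env.read_state()["grasp_force"])
out=[]
for n in ("top","side"):
    im,d=vision.read_camera(n)
    for nm,c in (("A",p+R@np.array([-.0171,0,-.0194-.008])),("B",p+R@np.array([-.0171,0,-.008])+[0,0,.0194]),("tcp",p)): print(n,nm,np.round(c,3),np.round(proj(n,c),1))
    for q in masks_of(n,"chamber")[:2]:
        C=cloud(n,q["region"],d); print(n,q["conf"],q["uv"],len(C),np.round(np.percentile(C,[5,50,95],axis=0),3).tolist())
    u,v=proj(n,p)[0]; u,v=int(u)-50,int(v)-70; out.append(cv2.resize(im[v:v+120,u:u+100],None,fx=4,fy=4,interpolation=cv2.INTER_CUBIC)); print("crop",n,u,v)
cv2.imwrite("pics/c1.png",np.hstack(out)[:,:,::-1])
E
```

```text
clock: 13.2
tool_pos: [0.401, 0.1737, 0.3034]
eef_rot: [-3.141, -0.004, -2.914]
wrist_force: [1.7, -0.0, -0.6]
width: 0.388
grasp_force: 29.9
clock: 13.9
tool_pos: [0.3941, 0.2573, 0.1883]
eef_rot: [3.134, 0.417, -2.782]
wrist_force: [1.4, -0.1, -0.5]
width: 0.387
grasp_force: 30.0
[0.39410355 0.25725899 0.18827617] rot err [ 0.00034988 -0.02034053 -0.00014916]
[ 0.6317275  -0.0509351   2.09885846 -0.15958059  0.69462985 -1.19801756] 29.951496720314026
top A [0.398 0.259 0.22 ] [[231.7 210.2]]
top B [0.406 0.262 0.222] [[230.6 207.6]]
top tcp [0.394 0.257 0.188] [[234.2 213.1]]
top 0.59 [228.1, 204.3] 152 [[0.396, 0.25, 0.219], [0.413, 0.265, 0.227], [0.429, 0.278, 0.235]]
crop top 184 143
side A [0.398 0.259 0.22 ] [[309.2 132.9]]
side B [0.406 0.262 0.222] [[311.2 132.1]]
side tcp [0.394 0.257 0.188] [[308.1 140.7]]
crop side 258 70
```

View pics/c1.png

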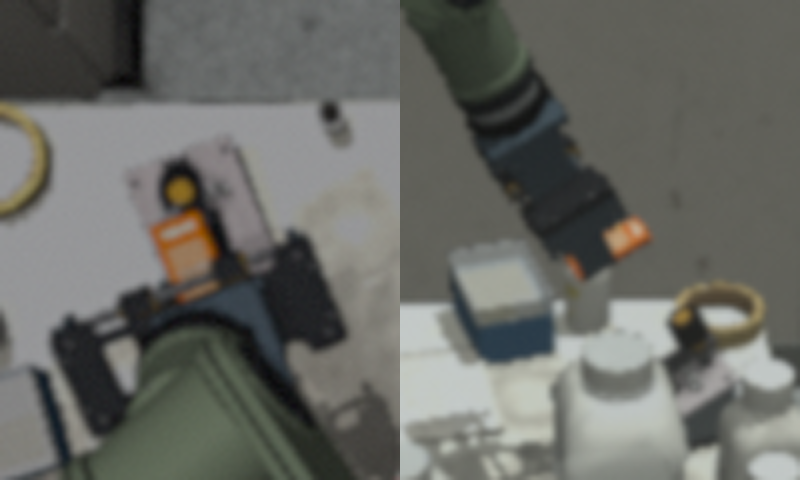

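The top view shows the chamber at crop (185,250), in line with the deck below. The side view shows its upper end free at (628,237). I'll measure it in the tool frame.

```bash
cat > m.py <<'E'
from t import *
def meas():
    p,R=pose()
    for n in ("top","side"):
        im,d=vision.read_camera(n)
        hsv=cv2.cvtColor(im,cv2.COLOR_RGB2HSV); m=(hsv[...,0]<20)&(hsv[...,0]>3)&(hsv[...,1]>90)
        u,v=proj(n,p+R@np.array([-.02,0,-.0274]))[0]; k=np.zeros_like(m); k[int(v)-22:int(v)+22,int(u)-22:int(u)+22]=1
        m=cv2.morphologyEx((m&k).astype(np.uint8),cv2.MORPH_CLOSE,np.ones((5,5)))>0
        C=(cloud(n,m,d)-p)@R; C=C[(abs(C[:,2]+.027)<.02)&(abs(C[:,1])<.04)]
        # ray-plane intersection with top plane of slab for the pixels
        vv,uu=np.nonzero(m); D=RD[:,2]
        print(n,len(C),"tool-frame cloud pct",np.round(np.percentile(C,[2,10,50,90,98],axis=0)*1000,1).tolist())
        zt=-.0274; L=[]
        for a,b in zip(uu,vv):
            o,w=ray(n,(a,b)); o=R.T@(o-p); w=R.T@w; L.append(o+w*(zt-o[2])/w[2])
        L=np.array(L); L=L[(L[:,0]<.03)&(L[:,0]>-.09)&(abs(L[:,1])<.04)]
        print("  plane: x' min",np.round(np.percentile(L[:,0],[1,4])*1000,1),"y' ",np.round(np.percentile(L[L[:,0]<-.02][:,1],[2,50,98])*1000,1), cv2.minAreaRect((L[:,:2]*1000).astype(np.float32)))
if __name__=="__main__": meas()
E
python3 m.py
```

```text
top 200 tool-frame cloud pct [[-56.3, -17.9, -31.7], [-52.5, -14.7, -29.5], [-34.9, 0.6, -26.7], [-14.5, 13.7, -23.8], [-1.1, 16.3, -22.1]]
  plane: x' min [-79.2 -71.8] y'  [-23.5  -5.2  15.3] ((-38.57125473022461, -2.896167755126953), (55.434295654296875, 80.70055389404297), 80.7634506225586)
side 83 tool-frame cloud pct [[-54.5, -21.3, -38.4], [-50.7, -17.3, -33.7], [-35.2, -3.5, -30.5], [15.6, 13.9, -25.5], [19.4, 20.1, -22.8]]
  plane: x' min [-56.8 -55.2] y'  [-20.1   1.6  24.7] ((-18.329408645629883, 1.5753002166748047), (46.17049026489258, 78.630126953125), 87.650634765625)
```

Hypothesis confirmed: the offset lies along the tool axis. The chamber's upper end is at tool x −56 mm, its top at z −27 mm, and it is centred within 1 mm in y. I'll descend.

```bash
python3 -m inch '[[0,-0.02,0,0,0,-4,1],[0,0,0,0,0,-4,1],[0,0,0,0,0,-3,1],[0,0,0,0,0,-1.6,1],[0,0,0,0,0,0,1],[0,0,0,0,0,0,1]]'
cat >> t.py <<'E'
S,H=.0178,.0194
def where():
    p,R=pose(); c=p+R@np.array([-S,0,-H]); L=RD.T@(c-OD)
    print("chamber in deck mm",np.round(L*1000,1),"rot err",np.round(Ro.from_matrix(RT@R.T).as_rotvec(),4),"F deck",np.round(RD.T@np.array(env.read_state()["wrist_force"]),1)); return L
def todeck(x,y,z):
    L=where(); print("delta cm",np.round(RD@(np.array([x,y,z])-L)*100,2))
E
python3 -c "
from t import *
todeck(-.062,0,.012)"
```

```text
clock: 14.8
tool_pos: [0.3951, 0.2578, 0.0636]
eef_rot: [3.141, 0.439, -2.78]
wrist_force: [-0.5, -0.4, -0.7]
width: 0.392
grasp_force: 30.0
chamber in deck mm [-60.2  -0.1  60.8] rot err [-0.0015  0.0023  0.0001] F deck [-0.8 -0.2 -0.3]
delta cm [ 1.77  0.68 -4.5 ]
```

```bash
python3 -m inch '[[0,0,0,0.59,0.23,-1.5,1],[0,0,0,0.59,0.23,-1.5,1],[0,0,0,0.59,0.22,-1.5,1],[0,0,0,0,0,0,1],[0,0,0,0,0,0,1]]'; python3 m.py;  python3 -c "
from t import *
todeck(-.062,0,.004)
im,d=vision.read_camera('top'); cv2.imwrite('pics/c2.png',cv2.resize(im[160:240,190:290],None,fx=7,fy=7,interpolation=cv2.INTER_CUBIC)[:,:,::-1])"
```

```text
clock: 15.3
tool_pos: [0.4128, 0.2645, 0.019]
eef_rot: [3.141, 0.44, -2.78]
wrist_force: [0.1, -0.4, -0.8]
width: 0.391
grasp_force: 30.0
top 174 tool-frame cloud pct [[-55.7, -18.0, -31.2], [-53.0, -15.1, -29.7], [-33.2, -0.5, -26.5], [-12.6, 13.4, -21.6], [1.1, 16.8, -9.5]]
  plane: x' min [-87.5 -81.9] y'  [-18.9  -1.4  15. ] ((-39.644779205322266, 0.5244026184082031), (97.47440338134766, 45.70476531982422), 11.013792037963867)
chamber in deck mm [-62.    0.   12.7] rot err [-0.0023  0.0034  0.0003] F deck [-0.1 -0.4 -1.2]
delta cm [ 0.34  0.13 -0.79]Traceback (most recent call last):
  File "m.py", line 18, in <module>
    if __name__=="__main__": meas()
                             ~~~~^^
  File "m.py", line 12, in meas
    print(n,len(C),"tool-frame cloud pct",np.round(np.percentile(C,[2,10,50,90,98],axis=0)*1000,1).tolist())
                                                   ~~~~~~~~~~~~~^^^^^^^^^^^^^^^^^^^^^^^^^^
    return _quantile_unchecked(
        a, q, axis, out, overwrite_input, method, keepdims, weights)
    return _ureduce(a,
                    func=_quantile_ureduce_func,
    ...<5 lines>...
                    overwrite_input=overwrite_input,
                    method=method)
    r = func(a, **kwargs)
    result = _quantile(arr,
                       quantiles=q,
    ...<2 lines>...
                       out=out,
                       weights=wgt)
    slices_having_nans = np.isnan(arr[-1, ...])
                                  ~~~^^^^^^^^^
IndexError: index -1 is out of bounds for axis 0 with size 0
```

View pics/c2.png

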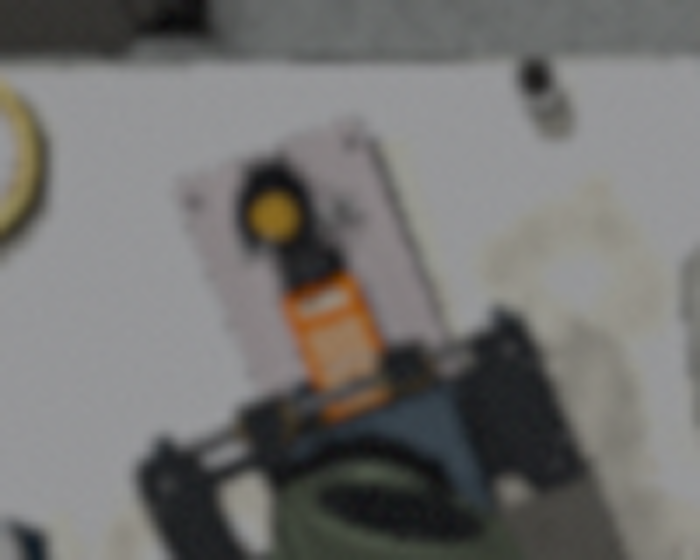

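The chamber, at crop (335,345), is in line with the bar and nut (275,215 → 320,275), with its upper edge just below the bar nose. I'll lower it to contact along the normal.

```bash
python3 -m inch '[[0,0,0,0.17,0.065,-0.4,1],[0,0,0,0.17,0.065,-0.4,1],[0,0,0,0,0,0,1]]'; python3 -c "from t import *;where()"; python3 -m inch '[[0,0,0,0.08,0.03,-0.18,1],[0,0,0,0,0,0,1]]'; python3 -c "from t import *;where()";python3 -m inch '[[0,0,0,0.06,0.022,-0.135,1],[0,0,0,0,0,0,1]]'; python3 -c "from t import *;where()"
```

```text
clock: 15.75
tool_pos: [0.4154, 0.2655, 0.0102]
eef_rot: [3.141, 0.439, -2.779]
wrist_force: [-0.9, 1.3, -0.3]
width: 0.389
grasp_force: 30.0
chamber in deck mm [-63.   -0.1   3.3] rot err [-0.001   0.002  -0.0004] F deck [-0.5  1.6 -0.2]
clock: 15.95
tool_pos: [0.4161, 0.2658, 0.009]
eef_rot: [3.141, 0.44, -2.779]
wrist_force: [-4.6, -1.0, 8.5]
width: 0.391
grasp_force: 30.0
chamber in deck mm [-62.8  -0.1   1.9] rot err [-0.0017  0.0028 -0.0001] F deck [-0.7  0.7  9.6]
clock: 16.15
tool_pos: [0.4162, 0.2659, 0.0088]
eef_rot: [3.141, 0.441, -2.779]
wrist_force: [-15.0, -4.9, 27.3]
width: 0.388
grasp_force: 30.0
chamber in deck mm [-62.8  -0.1   1.7] rot err [-0.0027  0.0044 -0.0002] F deck [-2.7  0.8 31.4]
```

```bash
python3 -m inch '[[0,0,0,-0.05,-0.02,0.12,1],[0,0,0,0.424,0.161,0.211,1],[0,0,0,0.424,0.161,0.211,1],[0,0,0,0.424,0.161,0.211,1],[0,0,0,0.424,0.161,0.211,1],[0,0,0,0,0,0,1]]'; python3 -c "from t import *;where()"; python3 -m inch '[[0,0,0,0.17,0.064,0.084,1],[0,0,0,0,0,0,1]]';python3 -c "from t import *;where()"
```

```text
clock: 16.75
tool_pos: [0.4233, 0.2652, 0.0117]
eef_rot: [-3.134, 0.42, -2.778]
wrist_force: [-33.8, -5.7, 15.9]
width: 0.387
grasp_force: 30.0
chamber in deck mm [-55.4  -3.1   1.3] rot err [ 0.0117 -0.0125  0.0022] F deck [-23.7   6.7  28.6]
clock: 16.95
tool_pos: [0.4237, 0.2651, 0.0119]
eef_rot: [-3.134, 0.418, -2.778]
wrist_force: [-36.0, -5.2, 16.3]
width: 0.387
grasp_force: 30.0
chamber in deck mm [-55.   -3.3   1.2] rot err [ 0.0131 -0.0144  0.0022] F deck [-25.3   7.9  29.8]
```

```bash
python3 -m inch '[[0,0,0,-0.119,-0.045,0.272,1],[0,0,0,-0.51,-0.193,-0.254,1],[0,0,0,-0.51,-0.193,-0.254,1],[0,0,0,-0.119,-0.045,0.272,1],[0,0,0,0,0,0,1]]'
cat > w.py <<'E'
from t import *
L=where(); p,R=pose(); c=OD+RD@np.r_[L[:2],L[2]+.008]
im,d=vision.read_camera("top"); n="top"
hsv=cv2.cvtColor(im,cv2.COLOR_RGB2HSV); m=(hsv[...,0]<14)&(hsv[...,0]>3)&(hsv[...,1]>90)
q=[r["region"] for r in masks_of(n,"chamber")[:1]]; m=q[0] if q else m
C=(cloud(n,m,d)-OD)@RD*1000; C=C[(C[:,2]<60)&(abs(C[:,1])<40)]
print("top cloud in deck",len(C),np.round(np.percentile(C,[2,15,50,85,98],axis=0),1).tolist())
A=np.c_[C[:,:2],np.ones(len(C))]; k=np.linalg.lstsq(A,C[:,2],rcond=None)[0]; print("slope dz/dx,dy",np.round(k[:2],3))
E
python3 w.py
```

```text
clock: 17.45
tool_pos: [0.4222, 0.268, 0.0178]
eef_rot: [3.141, 0.438, -2.78]
wrist_force: [0.4, 0.0, -1.6]
width: 0.383
grasp_force: 30.0
chamber in deck mm [-53.2  -0.1   7.1] rot err [-0.0011  0.0015  0.0001] F deck [-0.3 -0.1 -1.6]
top cloud in deck 127 [[-58.1, -17.7, 8.6], [-52.0, -12.4, 11.5], [-38.8, -1.0, 14.0], [-26.3, 11.6, 17.3], [-21.8, 15.9, 19.8]]
slope dz/dx,dy [-0.03  -0.071]
```

Friction on the non-slip underside made the chamber slip about 6 mm in the grip. I'll hover just off the deck while sliding.

```bash
python3 -m inch '[[0,0,0,0.17,0.064,-0.39,1],[0,0,0,0,0,0,1]]'; python3 -c "from t import *;where()"; python3 -m inch '[[0,0,0,0.424,0.161,0.211,1],[0,0,0,0,0,0,1]]'; python3 -c "from t import *;where()"
```

```text
clock: 17.75
tool_pos: [0.4241, 0.2687, 0.0134]
eef_rot: [3.141, 0.438, -2.779]
wrist_force: [0.1, 0.2, 0.0]
width: 0.388
grasp_force: 30.0
chamber in deck mm [-53.2  -0.1   2.2] rot err [-0.0006  0.0011 -0.0002] F deck [ 0.1  0.1 -0. ]
clock: 17.95
tool_pos: [0.4289, 0.2708, 0.016]
eef_rot: [3.141, 0.439, -2.78]
wrist_force: [0.3, 0.5, -0.8]
width: 0.393
grasp_force: 30.0
chamber in deck mm [-47.4   0.    2.4] rot err [-0.0017  0.002   0.0003] F deck [ 0.   0.3 -0.9]
```

```bash
for i in 0; do python3 -m inch '[[0,0,0,0.339,0.129,0.169,1],[0,0,0,0,0,0,1]]'; python3 -c "from t import *;where()"; python3 -m inch '[[0,0,0,0.339,0.129,0.169,1],[0,0,0,0,0,0,1]]'; python3 w.py; done
```

```text
clock: 18.15
tool_pos: [0.432, 0.2718, 0.0176]
eef_rot: [3.141, 0.438, -2.78]
wrist_force: [-0.0, -0.6, 0.0]
width: 0.389
grasp_force: 30.0
chamber in deck mm [-43.8  -0.1   2.5] rot err [-0.0014  0.0018  0.0004] F deck [-0.2 -0.5  0.1]
clock: 18.35
tool_pos: [0.4347, 0.2726, 0.0188]
eef_rot: [3.141, 0.437, -2.78]
wrist_force: [0.8, -0.3, -1.5]
width: 0.388
grasp_force: 30.0
chamber in deck mm [-40.7  -0.3   2.4] rot err [-0.0004  0.0008  0.0004] F deck [-0.  -0.6 -1.6]
top cloud in deck 62 [[-43.2, -16.4, 5.2], [-39.7, -12.0, 8.0], [-31.4, -2.1, 10.7], [-24.7, 8.6, 13.5], [-18.3, 12.7, 15.9]]
slope dz/dx,dy [ 0.116 -0.038]
```

```bash
python3 -m inch '[[0,0,0,0.254,0.097,0.127,1],[0,0,0,0,0,0,1]]'; python3 -c "from t import *;where()"; python3 -m inch '[[0,0,0,0.17,0.064,0.084,1],[0,0,0,0,0,0,1]]'; python3 -c "from t import *;where()"; python3 -m inch '[[0,0,0,0.17,0.064,0.084,1],[0,0,0,0,0,0,1]]'; python3 -c "from t import *;where()"
```

```text
clock: 18.65
tool_pos: [0.4349, 0.2723, 0.0186]
eef_rot: [-3.14, 0.433, -2.778]
wrist_force: [-7.1, 0.6, -0.7]
width: 0.386
grasp_force: 30.0
chamber in deck mm [-40.6  -0.6   2. ] rot err [ 0.0025 -0.003  -0.0002] F deck [-6.2  3.1  2.1]
clock: 18.85
tool_pos: [0.435, 0.2721, 0.0185]
eef_rot: [-3.139, 0.43, -2.778]
wrist_force: [-11.5, 1.9, -0.9]
width: 0.391
grasp_force: 30.0
chamber in deck mm [-40.6  -0.8   1.9] rot err [ 0.0043 -0.0054 -0.0005] F deck [-9.5  5.8  3.5]
clock: 19.05
tool_pos: [0.435, 0.2719, 0.0183]
eef_rot: [-3.138, 0.427, -2.777]
wrist_force: [-16.9, 3.3, -2.1]
width: 0.389
grasp_force: 30.0
chamber in deck mm [-40.6  -0.9   1.7] rot err [ 0.0063 -0.0079 -0.0008] F deck [-14.1   9.    4.2]
```

It's blocked with about 14 N along the slope, either at the stop or on something else. I'll relax, release and back away along the normal to look.

```bash
python3 -m inch '[[0,0,0,-0.254,-0.097,-0.127,1],[0,0,0,0,0,0,1],[0,0,0,0,0,0,0.4],[0,0,0,0,0,0,0.2],[0,0,0,0,0,0,0.2],[0,0,0,0,0,0,0.2],[0,0,0,0,0,0,0.2]]'; python3 -c "from t import *;where()"; python3 -m inch '[[0,0,0,-0.4,-0.15,0.9,0.2],[0,0,0,-1.2,-0.45,2.7,0.2],[0,0,0,-1.6,-0.6,3.6,0.2],[0,0,0,-1.6,-0.6,3.6,0.2],[0,0,0,-4,-1.5,1,0.2],[0,0,0,-4,-1.5,1,0.2],[0,0,0,-2,0,2,0.2],[0,0,0,0,0,0,0.2]]'
cat > v.py <<'E'
from t import *
import sys
im,d=vision.read_camera("top")
q=masks_of("top","chamber")
for r in q[:1]:
    C=(cloud("top",r["region"],d)-OD)@RD*1000
    v,u=np.nonzero(r["region"]); P=[]
    for a in np.c_[u,v]:
        o,w=ray("top",a); o=RD.T@(o-OD); w=RD.T@w; P.append((o+w*(.009-o[2])/w[2])[:2])
    P=np.array(P)*1000
    print(r["conf"],len(u),"cloud z",np.round(np.median(C[:,2]),1),"rect deck mm",cv2.minAreaRect(P.astype(np.float32)),"pct",np.round(np.percentile(P,[1,50,99],axis=0),1).tolist())
b=cv2.resize(im[160:240,190:290],None,fx=7,fy=7,interpolation=cv2.INTER_CUBIC)
cv2.imwrite(sys.argv[1],b[:,:,::-1])
E
python3 v.py pics/c3.png
```

```text
clock: 19.75
tool_pos: [0.4387, 0.2743, 0.0209]
eef_rot: [3.141, 0.438, -2.78]
wrist_force: [0.1, 0.6, -0.4]
width: 0.789
grasp_force: 0.0
chamber in deck mm [-35.9  -0.2   2.5] rot err [-0.0011  0.0017  0.0001] F deck [ 0.1  0.5 -0.5]
clock: 20.55
tool_pos: [0.2895, 0.2268, 0.1711]
eef_rot: [3.138, 0.443, -2.778]
wrist_force: [-0.1, 1.0, -0.7]
width: 0.8
grasp_force: 0.0
0.75 222 cloud z 9.3 rect deck mm ((-42.290828704833984, -0.6852970123291016), (38.99281311035156, 70.95414733886719), 83.89364624023438) pct [[-76.3, -20.3], [-43.8, -1.9], [-10.4, 17.7]]
```

View pics/c3.png

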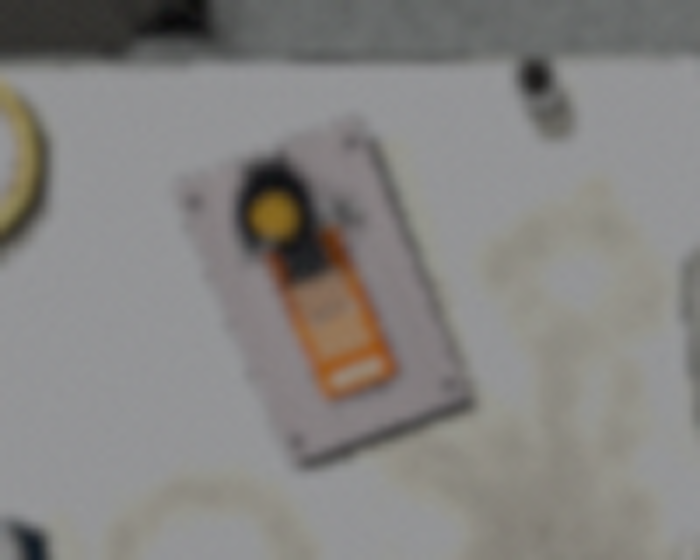

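The image shows the chamber, crop (330,320), lying straight under the bar. Its lower end is at deck x≈−76, which is where it belongs. I'll confirm with a gentle push on its lower end using the closed fingers.

```bash
python3 -m inch '[[0,0,0,0,0,0,1],[0,0,0,0,0,0,1]]' >/dev/null; python3 -c "
from t import *
todeck(-.088,0,.04);todeck(-.084,0,.005)"
```

```text
chamber in deck mm [-114.8    7.1  201.2] rot err [ 0.0009 -0.0004  0.0009] F deck [-0.6  0.1  0.5]
delta cm [  8.89   2.61 -13.48]
chamber in deck mm [-114.8    7.1  201.2] rot err [ 0.0009 -0.0004  0.0009] F deck [-0.6  0.1  0.5]
delta cm [ 10.61   3.27 -16.48]
```

```bash
python3 -m inch '[[0,0,0,2.3,0.65,-3.4,1],[0,0,0,2.3,0.65,-3.4,1],[0,0,0,2.2,0.65,-3.4,1],[0,0,0,2.1,0.65,-3.3,1],[0,0,0,0.6,0.22,-1,1],[0,0,0,0.6,0.22,-1,1],[0,0,0,0.5,0.23,-1,1],[0,0,0,0,0,0,1],[0,0,0,0,0,0,1]]'; python3 -c "from t import *;where()"
```

```text
clock: 21.75
tool_pos: [0.3962, 0.2583, 0.0028]
eef_rot: [-3.141, 0.436, -2.78]
wrist_force: [-0.2, -0.6, 1.1]
width: 0.004
grasp_force: 0.0
chamber in deck mm [-84.6  -0.    5.1] rot err [ 0.0005 -0.0007  0.0008] F deck [ 0.1 -0.5  1.2]
```

```bash
python3 -m inch '[[0,0,0,0.34,0.129,0.169,1],[0,0,0,0.34,0.129,0.169,1],[0,0,0,0,0,0,1]]'; python3 -c "from t import *;where()"; python3 -m inch '[[0,0,0,0.17,0.064,0.084,1],[0,0,0,0,0,0,1]]'; python3 -c "from t import *;where()"; python3 -m inch '[[0,0,0,0.17,0.064,0.084,1],[0,0,0,0,0,0,1]]'; python3 -c "from t import *;where()"
```

```text
clock: 22.05
tool_pos: [0.4037, 0.2617, 0.0078]
eef_rot: [3.14, 0.439, -2.781]
wrist_force: [-0.4, -0.2, -0.8]
width: 0.004
grasp_force: 0.0
chamber in deck mm [-75.2   0.5   6.3] rot err [-0.0021  0.0021  0.0009] F deck [-0.7 -0.  -0.6]
clock: 22.25
tool_pos: [0.4048, 0.2621, 0.0083]
eef_rot: [3.141, 0.438, -2.78]
wrist_force: [-0.6, 0.1, -0.6]
width: 0.009
grasp_force: 0.0
chamber in deck mm [-73.9   0.4   6.2] rot err [-0.0013  0.0016  0.0003] F deck [-0.7  0.3 -0.3]
clock: 22.45
tool_pos: [0.4067, 0.2628, 0.009]
eef_rot: [3.141, 0.438, -2.78]
wrist_force: [0.3, -0.1, 1.4]
width: 0.005
grasp_force: 0.0
chamber in deck mm [-71.8   0.5   6. ] rot err [-0.0012  0.0015  0.0001] F deck [ 0.8 -0.2  1.2]
```

Continuing until a firm force.

```bash
python3 -m inch '[[0,0,0,0.17,0.064,0.084,1],[0,0,0,0,0,0,1]]'; python3 -c "from t import *;where()"; python3 -m inch '[[0,0,0,0.17,0.064,0.084,1],[0,0,0,0,0,0,1]]'; python3 -c "from t import *;where()"; python3 -m inch '[[0,0,0,0.13,0.05,0.063,1],[0,0,0,0,0,0,1]]'; python3 -c "from t import *;where()"
```

```text
clock: 22.65
tool_pos: [0.4085, 0.2635, 0.0097]
eef_rot: [3.141, 0.438, -2.78]
wrist_force: [0.6, -0.1, -0.3]
width: 0.006
grasp_force: 0.0
chamber in deck mm [-69.7   0.5   5.8] rot err [-0.001   0.0014  0.0001] F deck [ 0.3 -0.3 -0.5]
clock: 22.85
tool_pos: [0.4102, 0.2641, 0.0105]
eef_rot: [3.141, 0.438, -2.779]
wrist_force: [1.0, 0.1, 0.1]
width: 0.003
grasp_force: 0.0
chamber in deck mm [-67.7   0.5   5.8] rot err [-0.001   0.0013  0.0001] F deck [ 0.9 -0.2 -0.3]
clock: 23.05
tool_pos: [0.4114, 0.2646, 0.0111]
eef_rot: [3.141, 0.438, -2.779]
wrist_force: [0.5, 0.3, 0.3]
width: 0.009
grasp_force: 0.0
chamber in deck mm [-66.3   0.5   5.8] rot err [-0.0009  0.0013  0.0001] F deck [0.6 0.1 0.1]
```

```bash
python3 v.py pics/c4.png
python3 - <<'E'
from t import *
p,R=pose()
tip=lambda x:(RD.T@(p+R@np.array([x,0,-.0188])-OD)*1000).round(1)
print("tip upper edge/center",tip(-.016),tip(0))
im,d=vision.read_camera("side")
L=(cloud("side",d>0,d)-OD)@RD*1000
s=L[(abs(L[:,1])<30)&(L[:,0]<-20)&(L[:,0]>-130)&(L[:,2]>-5)&(L[:,2]<60)]
print("side pts",len(s))
im,d=vision.read_camera("top")
L=(cloud("top",d>0,d)-OD)@RD*1000
for x in range(-108,-10,6):
    q=L[(abs(L[:,0]-x)<3)&(abs(L[:,1])<14)]; print(x,len(q),np.round(np.percentile(q[:,2],[10,50,90]),1) if len(q) else "")
E
```

```text
0.66 145 cloud z 10.2 rect deck mm ((-41.69707489013672, -0.7476921081542969), (49.10283660888672, 35.89655303955078), 2.941843271255493) pct [[-65.4, -18.5], [-44.2, -2.3], [-20.2, 16.0]]
tip upper edge/center [-68.3   0.4   5.2] [-84.3   0.4   5.2]
side pts 3
-108 69 [815.2 817.7 822.2]
-102 81 [814.6 817.3 821.2]
-96 81 [815.5 817.1 821. ]
-90 87 [813.2 816.3 818.5]
-84 95 [812.6 814.3 816.8]
-78 97 [809.  811.6 813.5]
-72 107 [805.2 808.2 810.6]
-66 168 [ 15.4 802.3 806.4]
-60 433 [140.9 669.1 798.5]
-54 568 [500.5 650.8 789.9]
-48 278 [ 97.6 758.1 781.1]
-42 42 [-934.4  106.8  761.7]
-36 45 [-1044.5    11.7   509.3]
-30 69 [  6.3 437.  503.4]
-24 166 [ 11.4 398.9 463. ]
-18 83 [ 24.8 356.3 398. ]
-12 22 [-1056.8    23.4    31.8]
```

```bash
python3 -m inch '[[0,0,0,-0.85,-0.32,-0.42,1],[0,0,0,-0.85,-0.32,-0.42,1],[0,0,0,-1.2,-0.45,2.7,1],[0,0,0,-1.6,-0.6,3.6,1],[0,0,0,-1.6,-0.6,3.6,1],[0,0,0,-4,-1.5,1,1],[0,0,0,-3,-1.5,1,1],[0,0,0,-1,0,2,1],[0,0,0,0,0,0,1]]'; python3 v.py pics/c5.png
```

```text
clock: 24.15
tool_pos: [0.2903, 0.2144, 0.114]
eef_rot: [-3.13, 0.454, -2.781]
wrist_force: [0.6, 0.6, 1.0]
width: 0.005
grasp_force: 0.0
0.72 225 cloud z 8.8 rect deck mm ((-44.953704833984375, -0.7874813079833984), (69.97408294677734, 38.92912673950195), 3.399303436279297) pct [[-78.3, -20.8], [-48.5, -2.3], [-12.4, 17.7]]
```

View pics/c5.png

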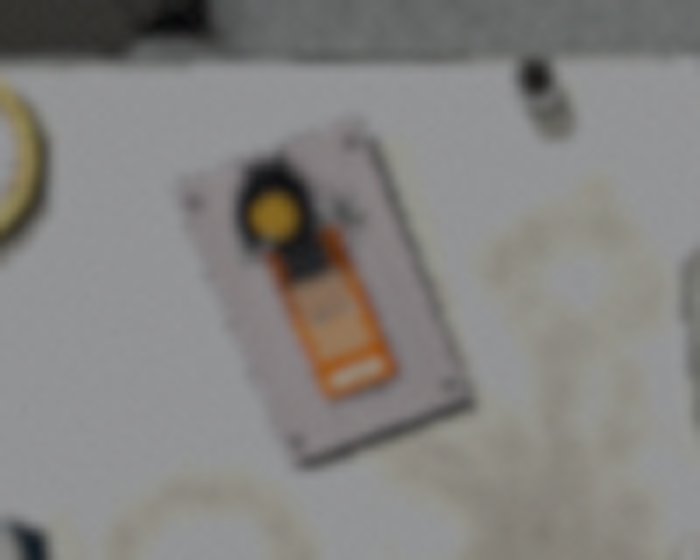

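The chamber at (330,320) is unmoved, so the closed tips passed over it. I'll repeat the push about 5 mm lower.

```bash
python3 -c "
from t import *
todeck(-.087,0,.04);todeck(-.086,0,.002)"
```

```text
chamber in deck mm [-142.2   -3.7  153. ] rot err [0.0066 0.0178 0.0074] F deck [-0.1  0.2  0.4]
delta cm [ 9.01  3.82 -7.91]
chamber in deck mm [-142.2   -3.7  153. ] rot err [0.0066 0.0178 0.0074] F deck [-0.1  0.2  0.4]
delta cm [ 10.6    4.42 -11.31]
```

```bash
python3 -m inch '[[0,0,0,3,1.27,-2.64,1],[0,0,0,3,1.27,-2.64,1],[0,0,0,3,1.27,-2.63,1],[0,0,0,0,0,0,1]]'; python3 -c "
from t import *
todeck(-.086,0,.002)"
```

```text
clock: 24.65
tool_pos: [0.3822, 0.2519, 0.0274]
eef_rot: [-3.124, 0.44, -2.78]
wrist_force: [-0.4, -0.7, -0.1]
width: 0.004
grasp_force: 0.0
chamber in deck mm [-88.3  -0.7  34.1] rot err [0.0134 0.0089 0.0083] F deck [-0.6 -0.5  0.2]
delta cm [ 1.43  0.62 -2.81]
```

```bash
python3 -m inch '[[0.013,0.009,0.008,0.5,0.2,-1,1],[0,0,0,0.5,0.21,-1,1],[0,0,0,0.43,0.21,-0.8,1],[0,0,0,0,0,0,1]]'; python3 -c "
from t import *
where()"; python3 -m inch '[[0,0,0,0.34,0.129,0.159,1],[0,0,0,0.34,0.129,0.159,1],[0,0,0,0,0,0,1]]'; python3 -c "
from t import *
where()"
```

```text
clock: 25.05
tool_pos: [0.3943, 0.2571, 0.0035]
eef_rot: [3.141, 0.442, -2.779]
wrist_force: [-0.1, -1.1, -0.4]
width: 0.008
grasp_force: 0.0
chamber in deck mm [-86.5  -0.5   6.8] rot err [-0.0028  0.005  -0.0002] F deck [-0.6 -1.  -0.2]
clock: 25.35
tool_pos: [0.4017, 0.2604, 0.0085]
eef_rot: [3.139, 0.446, -2.781]
wrist_force: [-0.4, -0.1, 0.3]
width: 0.008
grasp_force: 0.0
chamber in deck mm [-77.1  -0.    8. ] rot err [-0.0058  0.0077  0.001 ] F deck [-0.3  0.   0.4]
```

```bash
python3 -m inch '[[0,0,0,-0.08,-0.03,-0.76,1],[0,0,0,0,0,0,1]]'; python3 -c "
from t import *
where()"; python3 -m inch '[[0,0,0,0.34,0.129,0.169,1],[0,0,0,0,0,0,1]]'; python3 -c "
from t import *
where()"; python3 -m inch '[[0,0,0,0.254,0.097,0.127,1],[0,0,0,0,0,0,1]]'; python3 -c "
from t import *
where()"
```

```text
clock: 25.55
tool_pos: [0.3998, 0.2595, -0.0001]
eef_rot: [3.141, 0.444, -2.778]
wrist_force: [-0.7, 0.4, -0.1]
width: 0.004
grasp_force: 0.0
chamber in deck mm [-82.6  -0.2   1.1] rot err [-0.0035  0.0064 -0.0012] F deck [-0.5  0.6  0.2]
clock: 25.75
tool_pos: [0.4028, 0.2606, 0.0016]
eef_rot: [3.139, 0.443, -2.781]
wrist_force: [-2.9, -1.1, -1.2]
width: 0.004
grasp_force: 1.7
chamber in deck mm [-79.   -0.2   1.2] rot err [-0.0043  0.0053  0.0007] F deck [-3.3  0.   0.2]
clock: 25.95
tool_pos: [0.403, 0.2605, 0.0016]
eef_rot: [3.14, 0.439, -2.78]
wrist_force: [-9.6, -0.7, 0.1]
width: 0.006
grasp_force: 4.4
chamber in deck mm [-78.8  -0.4   1.1] rot err [-0.0027  0.0022 -0.    ] F deck [-8.3  2.8  4. ]
```

Firm contact (8 N, no motion): the chamber is against the stop. Next I'll rise, turn the wrist back and go above the nut.

```bash
python3 -m inch '[[0,0,0,-0.42,-0.16,-0.21,1],[0,0,0,-1.19,-0.45,2.72,0.2],[-0.0435,-0.0165,0.0997,-1.19,-0.45,2.72,0.2],[-0.0435,-0.0165,0.0997,-1.19,-0.45,2.72,0.2],[-0.0435,-0.0165,0.0997,2.65,1.0,1.32,0.2],[-0.0435,-0.0165,0.0997,2.65,1.0,1.32,0.2],[-0.0435,-0.0165,0.0997,2.65,1.0,1.32,0.2],[-0.0435,-0.0165,0.0997,2.65,1.0,1.32,0.2],[-0.0435,-0.0165,0.0997,0,0,0,0.2],[-0.0435,-0.0165,0.0997,0,0,0,0.2]]'; python3 -m inch '[[-0.0435,-0.0165,0.0997,0,0,0,0.2],[0,0,0,0,0,0,0.2]]'
cat >> t.py <<'E'
def nut(x=None,y=0,z=None):
    s=env.read_state(); p,R=pose(); L=RD.T@(p-OD); E=Ro.from_matrix(RT.T@R).as_rotvec()
    ax=RD.T@R; print("tcp deck",np.round(L*1000,1),"tool z in deck",np.round(ax[:,2],3),"turn",round(np.arctan2(-ax[1,0],-ax[0,0]),3),"F",np.round(RD.T@np.array(s["wrist_force"]),1),"M",np.round(RD.T@np.array(s["moment"]),2),"q",np.round(s["q"],2),"w",round(s["width"],3))
    if x is not None: print("delta cm",np.round(RD@(np.array([x,y,z])-L)*100,2))
E
python3 -c "
from t import *
nut(.0235,0,.04);nut(.0235,0,.012)"
```

```text
clock: 26.95
tool_pos: [0.4835, 0.2851, 0.0905]
eef_rot: [-2.825, 0.343, -2.006]
wrist_force: [-0.5, -0.1, -0.5]
width: 0.765
grasp_force: 0.0
clock: 27.15
tool_pos: [0.4825, 0.2847, 0.0899]
eef_rot: [-2.793, 0.31, -1.901]
wrist_force: [0.9, 0.2, -0.4]
width: 0.8
grasp_force: 0.0
tcp deck [16.  -6.  26.7] tool z in deck [ 0.025  0.003 -1.   ] turn 0.823 F [ 0.7 -0.1 -0.7] M [ 0.1   0.36 -0.05] q [ 0.57  0.2   2.13 -0.26  0.36 -1.97] w 0.8
delta cm [-0.1   0.6   1.53]
tcp deck [16.  -6.  26.7] tool z in deck [ 0.025  0.003 -1.   ] turn 0.823 F [ 0.7 -0.1 -0.7] M [ 0.1   0.36 -0.05] q [ 0.57  0.2   2.13 -0.26  0.36 -1.97] w 0.8
delta cm [ 1.    1.02 -1.01]
```

```bash
python3 -m inch '[[-0.0375,-0.0142,0.086,0.4,0.4,0.1,0.2],[-0.0375,-0.0142,0.086,0.3,0.3,0,0.2],[-0.0375,-0.0142,0.086,0,0,0,0.2],[-0.0375,-0.0142,0.086,0,0,0,0.2],[-0.0089,0.0234,0,0,0,0,0.2],[0,0,0,0,0,0,0.2]]' ; python3 -c "
from t import *
nut(.0235,0,.012)"
```

```text
clock: 27.75
tool_pos: [0.4904, 0.2922, 0.0914]
eef_rot: [-2.736, 0.164, -1.542]
wrist_force: [0.4, -0.1, -0.1]
width: 0.804
grasp_force: 0.0
tcp deck [25.7 -1.7 23.8] tool z in deck [-0.001  0.012 -1.   ] turn 1.2 F [ 0.3 -0.2 -0.2] M [ 0.09  0.31 -0.04] q [ 0.56  0.22  2.09 -0.18  0.41 -2.42] w 0.804
delta cm [ 0.22  0.26 -1.16]
```

```bash
python3 -m inch '[[0,0,0,0.11,0.13,-0.4,0.2],[0,0,0,0.11,0.13,-0.4,0.2],[0,0,0,0,0,-0.35,0.2],[0,0,0,0,0,0,0.2]]' ; python3 -c "
from t import *
nut()"; python3 -m inch '[[0,0,0,0,0,0,1],[0,0,0,0,0,0,1],[0,0,0,0,0,0,1],[0,0,0,0,0,0,1],[0,0,0,0,0,0,1],[0,0,0,0,0,0,1],[0,0,0,0,0,0,1],[0,0,0,0,0,0,1]]' ; python3 -c "
from t import *
nut()"
```

```text
clock: 28.15
tool_pos: [0.4912, 0.2939, 0.0781]
eef_rot: [-2.739, 0.161, -1.541]
wrist_force: [0.2, 0.1, -0.6]
width: 0.796
grasp_force: 0.0
tcp deck [21.4 -0.4 11.1] tool z in deck [-0.004  0.011 -1.   ] turn 1.203 F [-0.   0.  -0.6] M [ 0.14  0.33 -0.04] q [ 0.57  0.24  2.1  -0.2   0.38 -2.4 ] w 0.796
clock: 28.95
tool_pos: [0.492, 0.2943, 0.0793]
eef_rot: [-2.737, 0.162, -1.54]
wrist_force: [-0.3, -0.4, 0.4]
width: 0.365
grasp_force: 30.0
tcp deck [22.6 -0.3 11.9] tool z in deck [-0.002  0.011 -1.   ] turn 1.203 F [-0.3 -0.3  0.5] M [-0.    0.27 -0.04] q [ 0.57  0.24  2.1  -0.2   0.38 -2.4 ] w 0.365
```

Nut gripped (33 mm, 30 N, forces near zero). I'll turn clockwise, following it down.

```bash
python3 -m inch '[[0.0474,0.018,-0.1088,0.0095,0.0036,-0.0218,1],[0.0474,0.018,-0.1088,0.0095,0.0036,-0.0218,1],[0.0474,0.018,-0.1088,0.0095,0.0036,-0.0218,1],[0.0474,0.018,-0.1088,0.0095,0.0036,-0.0218,1],[0.0474,0.018,-0.1088,0.0095,0.0036,-0.0218,1],[0.0474,0.018,-0.1088,0.0095,0.0036,-0.0218,1],[0.0474,0.018,-0.1088,0.0095,0.0036,-0.0218,1],[0.0474,0.018,-0.1088,0.0095,0.0036,-0.0218,1],[0,0,0,0,0,0,1]]' ; python3 -c "
from t import *
nut()"
```

```text
clock: 29.85
tool_pos: [0.4933, 0.2946, 0.0778]
eef_rot: [-3.035, 0.433, -2.511]
wrist_force: [2.7, -2.2, 1.3]
width: 0.363
grasp_force: 30.0
tcp deck [23.2 -0.5  9.9] tool z in deck [ 0.009  0.008 -1.   ] turn 0.243 F [ 2.2 -3.   0.4] M [-0.61 -0.11 -0.07] q [ 0.57  0.25  2.11 -0.23  0.36 -1.41] w 0.363
```

```bash
python3 -m inch '[[0.0474,0.018,-0.1088,0.0095,0.0036,-0.0218,1],[0.0474,0.018,-0.1088,0.0095,0.0036,-0.0218,1],[0.0474,0.018,-0.1088,0.0095,0.0036,-0.0218,1],[0.0474,0.018,-0.1088,0.0095,0.0036,-0.0218,1],[0.0474,0.018,-0.1088,0.0095,0.0036,-0.0218,1],[0.0474,0.018,-0.1088,0.0095,0.0036,-0.0218,1],[0.0474,0.018,-0.1088,0.0095,0.0036,-0.0218,1],[0.0474,0.018,-0.1088,0.0095,0.0036,-0.0218,1],[0,0,0,0,0,0,1]]' ; python3 -c "
from t import *
nut()"
```

```text
clock: 30.75
tool_pos: [0.4942, 0.2944, 0.0761]
eef_rot: [2.838, 0.335, 2.735]
wrist_force: [4.4, -4.2, 1.2]
width: 0.362
grasp_force: 30.0
tcp deck [23.2 -1.   8. ] tool z in deck [ 0.012 -0.003 -1.   ] turn -0.716 F [ 2.9 -5.5 -0.1] M [-1.1  -0.19 -0.06] q [ 0.58  0.25  2.11 -0.27  0.36 -0.4 ] w 0.362
```

```bash
python3 -m inch '[[0.0474,0.018,-0.1088,0.12,-0.16,0.01,1],[0.0474,0.018,-0.1088,0.0095,0.0036,-0.0218,1],[0.0474,0.018,-0.1088,0.0095,0.0036,-0.0218,1],[0.0474,0.018,-0.1088,0.0095,0.0036,-0.0218,1],[0.0474,0.018,-0.1088,0.0095,0.0036,-0.0218,1],[0.0474,0.018,-0.1088,0.0095,0.0036,-0.0218,1],[0.0474,0.018,-0.1088,0.0095,0.0036,-0.0218,1],[0.0474,0.018,-0.1088,0.0095,0.0036,-0.0218,1],[0,0,0,0,0,0,1]]' ; python3 -c "
from t import *
nut()"
```

```text
clock: 31.65
tool_pos: [0.495, 0.294, 0.0742]
eef_rot: [2.702, -0.036, 1.834]
wrist_force: [-1.8, 2.6, 0.1]
width: 0.365
grasp_force: 30.0
tcp deck [22.9 -1.7  6.1] tool z in deck [ 0.004 -0.009 -1.   ] turn -1.676 F [-0.7  3.1  0.4] M [ 0.38  0.49 -0.  ] q [ 0.58  0.26  2.1  -0.28  0.37  0.57] w 0.365
```

```bash
python3 -m inch '[[0.0474,0.018,-0.1088,0.0095,0.0036,-0.0218,1],[0.0474,0.018,-0.1088,0.0095,0.0036,-0.0218,1],[0.0474,0.018,-0.1088,0.0095,0.0036,-0.0218,1],[0.0474,0.018,-0.1088,0.0095,0.0036,-0.0218,1],[0,0,0,0,0,0,1]]' ; python3 -c "
from t import *
nut()"; python3 -m inch '[[0.0474,0.018,-0.1088,0.0095,0.0036,-0.0218,1],[0.0474,0.018,-0.1088,0.0095,0.0036,-0.0218,1],[0.0474,0.018,-0.1088,0.0095,0.0036,-0.0218,1],[0,0,0,0,0,0,1]]' ; python3 -c "
from t import *
nut()"
```

```text
clock: 32.15
tool_pos: [0.4951, 0.294, 0.0732]
eef_rot: [2.767, -0.226, 1.39]
wrist_force: [-4.0, 3.5, 1.0]
width: 0.362
grasp_force: 30.0
tcp deck [22.6 -1.7  5.1] tool z in deck [-0.001 -0.011 -1.   ] turn -2.155 F [-1.8  4.7  1.9] M [ 0.63  0.63 -0.02] q [ 0.58  0.26  2.1  -0.28  0.37  1.04] w 0.362
clock: 32.55
tool_pos: [0.4952, 0.2941, 0.0725]
eef_rot: [2.871, -0.34, 1.034]
wrist_force: [-4.2, 4.1, 0.9]
width: 0.365
grasp_force: 30.0
tcp deck [22.4 -1.7  4.4] tool z in deck [-0.006 -0.01  -1.   ] turn -2.515 F [-1.8  5.3  1.9] M [ 0.78  0.74 -0.05] q [ 0.58  0.26  2.1  -0.27  0.38  1.39] w 0.365
```

```bash
python3 -m inch '[[0.0474,0.018,-0.1088,-0.03,0.1,-0.0218,1],[0.0474,0.018,-0.1088,0.0095,0.0036,-0.0218,1],[0.0474,0.018,-0.1088,0.0095,0.0036,-0.0218,1],[0,0,0,0,0,0,1]]' ; python3 -c "
from t import *
nut()"; python3 -m inch '[[0.0474,0.018,-0.1088,0.0095,0.0036,-0.0218,1],[0.0474,0.018,-0.1088,0.0095,0.0036,-0.0218,1],[0,0,0,0,0,0,1]]' ; python3 -c "
from t import *
nut()"
```

```text
clock: 32.95
tool_pos: [0.4952, 0.2943, 0.0717]
eef_rot: [3.014, -0.408, 0.655]
wrist_force: [-3.6, 0.4, 2.2]
width: 0.363
grasp_force: 30.0
tcp deck [22.2 -1.5  3.7] tool z in deck [-0.01  -0.009 -1.   ] turn -2.874 F [-2.   1.6  3.3] M [ 0.08  0.73 -0.05] q [ 0.58  0.26  2.09 -0.26  0.38  1.74] w 0.363
clock: 33.25
tool_pos: [0.4962, 0.2947, 0.0719]
eef_rot: [3.121, -0.427, 0.398]
wrist_force: [-2.3, -0.5, 4.5]
width: 0.366
grasp_force: 30.0
tcp deck [23.2 -1.4  3.5] tool z in deck [-0.009 -0.007 -1.   ] turn -3.11 F [-0.2  0.4  5. ] M [-0.02  0.54  0.79] q [ 0.57  0.26  2.09 -0.25  0.38  1.97] w 0.366
```

The moment jumped to 0.79 Nm, so this is the stop. One more small nudge to confirm.

```bash
python3 -m inch '[[0.0237,0.009,-0.0544,0,0,0,1],[0,0,0,0,0,0,1]]' ; python3 -c "
from t import *
nut()"
```

```text
clock: 33.45
tool_pos: [0.4967, 0.2949, 0.0722]
eef_rot: [-3.134, -0.428, 0.331]
wrist_force: [-0.7, -1.4, 4.4]
width: 0.365
grasp_force: 30.0
tcp deck [23.8 -1.4  3.5] tool z in deck [-0.009 -0.006 -1.   ] turn 3.113 F [ 0.8 -1.1  4.5] M [-0.27  0.34  0.99] q [ 0.57  0.26  2.09 -0.25  0.38  2.03] w 0.365
```

```bash
python3 -m inch '[[0,0,0,0,0,0,0.2],[0,0,0,0,0,0,0.2],[0,0,0,0,0,0,0.2],[0,0,0,0,0,0,0.2],[0,0,0,0,0,0,0.2],[0,0,0,0,0,0,0.2]]'; python3 -m inch '[[0,0,0,-0.6,-0.22,1.36,0.2],[0,0,0,-1,-0.37,2.2,0.2],[0,0,0,-1.2,-0.45,2.7,0.2],[0,0,0,-1.2,-0.45,2.7,0.2],[0,0,0,-3,-1,2,0.2],[0,0,0,-4,-1,1,0.2],[0,0,0,-4,-1,0,0.2],[0,0,0,-4,-1,0,0.2],[0,0,0,-3,0,0,0.2],[0,0,0,0,0,0,0.2]]'; python3 v.py pics/end.png; python3 -c "
from t import *
im,d=vision.read_camera('top')
for n in ('nut_grip','clamp_bar'):
    for r in masks_of('top',n)[:1]: L=(cloud('top',r['region'],d)-OD)@RD*1000; print(n,np.round(np.percentile(L,[10,50,90],axis=0),1).tolist())
"
```

```text
clock: 34.05
tool_pos: [0.496, 0.2949, 0.0716]
eef_rot: [-3.13, -0.426, 0.322]
wrist_force: [0.1, -0.4, -0.5]
width: 0.796
grasp_force: 0.0
clock: 35.05
tool_pos: [0.2731, 0.2394, 0.191]
eef_rot: [-3.13, -0.426, 0.326]
wrist_force: [0.0, 0.5, -0.9]
width: 0.797
grasp_force: 0.0
nut_grip [[14.2, -13.9, 50.2], [26.7, -2.4, 56.8], [37.9, 10.8, 61.0]]
clamp_bar [[-4.2, -12.1, 19.7], [25.3, -2.9, 55.0], [39.2, 6.9, 60.7]]
```

View pics/end.png

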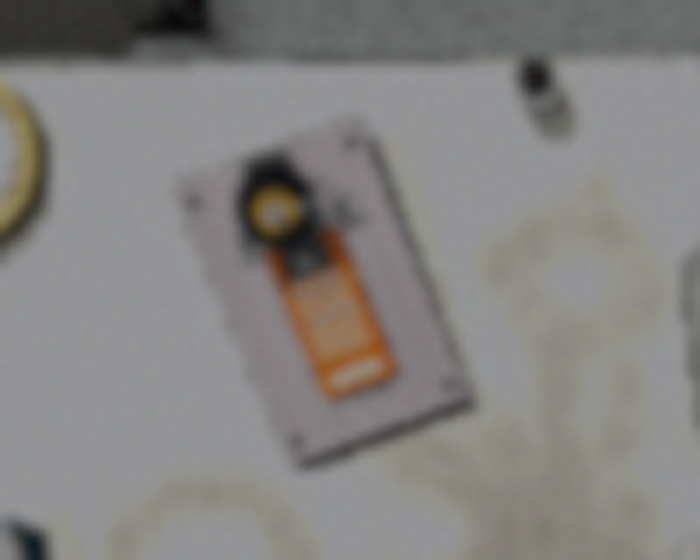

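The final view shows the chamber (330,320) still straight under the bar. The nut (275,208) is down with its top about 57 mm above the deck, against 56 when tight, and the stud is exposed. Handing in.

```bash
python3 -c "
from cell import env
print(env.close_job())"
```

```text
the job is handed in; nothing more can be done
None
```

The job is handed in: the chamber is against the back stop under the foot and the nut is screwed down to its stop (about 4.3 rad). The result wasn't reported, and I didn't re-check every bystander by camera.

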